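Put the dropper bottle back on the bench riser

TASK

Put the dropper bottle that stands on the bench in front of the narrow wooden riser up on that riser, standing upright on the one free round mat in line with the two bottles already there. Leave those two bottles standing in their places.

Things in the scene. Friction and masses are not known exactly. Their poses are not given: they have to be found in the camera images.
- bottle_center (a point): Amber dropper bottle to be moved, standing on the bench near a white reagent jar (64 wide, 114 tall) and an empty black cup (69 wide, 66 tall); about 0.1 kg, 116 mm tall; round body 37 mm wide up to 50 mm, narrowing to 70 mm; cap collar 23 mm wide from 70 to 84 mm; firm dropper bulb 12 mm wide above. The point is on its axis, 58 mm above its foot; z up.
- free_place (a point): Centre of the free round black mat (46 mm wide, flush) on top of the riser: a fixed dark wooden shelf, 270 mm long, 56 mm deep, top 70 mm above the bench, with three such mats in a row 90 mm apart; two carry bottles, any one may be free. The point is at the top face; x across the riser (away from the robot), y along its length, z up.
- shelf_bottle_a_center (a point): One of the two dropper bottles that already stand on the riser, the same in shape and size, loose; the point is on its axis, 58 mm above its foot. Not to be disturbed. (Tall glass burettes stand fixed on the right of the bench, at y below -0.1 and x above 0.4: pass them on the robot's side.)
- shelf_bottle_b_center (a point): The other dropper bottle that already stands on the riser, the same in shape and size, loose; the point is on its axis, 58 mm above its foot. Not to be disturbed.
Not all that is in view belongs to the job. Leave any blue or green look-alike of the part that bears bottle_center alone.

How it is judged:
By the outcome, as a careful person would: the job done as asked, in the order asked, and still so for the second after the job is handed in, with the robot touching nothing.
It also fails if it takes over 38 s, if anything falls off the work surface, if the arm or the gripper's body presses on something with over 40 N, if the wrist force passes 120 N, or if a joint passes its speed limit or range.

ROBOT

A 6-joint arm with a two-finger parallel gripper is mounted at the origin on a cart in front of the work surface, level with it; the furniture and walls round the work are solid. World frame = base frame: x ahead of the robot, y to its left, z up, the work surface at z = 0. Lengths are in m, angles in rad, forces in N, time in s.
With the tool pointing down it reaches from about 0.35 to 0.85 m from the base axis. Payload 8.1 kg.
Tool frame: the origin (TCP) lies at the very end of the fingers, on their centre line; the grasp point (between the pads) lies 19 mm behind it; z points along the fingers, y is the line along which they close (so a half turn about z gives the same grasp; the last joint's range is limited). The gripper opens to 93 mm and grips with 3 to 60 N. Pads are 15 mm wide; open, the fingers measure 128 mm over their backs; the gripper's body (75 mm by 188 mm) begins 65 mm behind the grasp point.
Start: joints at [1.047, 0.13, 1.488, -0, 1.523, -0.085], TCP at [0.255, 0.543, 0.219] pointing down, gripper open.
Joint ranges: [-2.96, 2.96], [-0.89, 2.26], [0.02, 2.5], [-1.34, 4.48], [0, 2.73], [-2.66, 2.66]. Speed limits (rad/s): [2.39, 2.39, 2.79, 3.14, 3.14, 3.14].

INTERFACE

Orientations are given as a rotation vector (axis times angle).
In Python, from plant import read_state, eyes, workorder gives the robot as it stands. The module is installed in compiled form; this text tells all that it offers.
- The arm moves only by the tool play_rows, never from a script. Its argument "targets" is one flat list of numbers, 4 for each row, row after row: the shift along the tool's x, y, z in cm, then the turn about the tool's z in degrees. In form: [dx, dy, dz, roll, dx, dy, dz, roll, ...]. A call has 1 to 8 rows; each row is the pose to reach, as a shift and turn from the pose commanded when the call began, along the tool's axes at that moment; what a row does not reach only later rows make up. A row lasts 1/12 s, in which the tool goes at most 41.7 mm and 7.16 degrees, less where a joint would pass 70% of its speed; a pose out of reach is approached as far as the arm can. A call with a gripper value outside its range is refused whole. "grip" is the finger opening in cm, from 0 to 9.3, set as the call begins (left out, the last holds). The fingers move at their own pace and stop on an object; "grip_force" is the grip in N (left out, the last holds). Time passes only in rows, so rows that repeat a pose let the fingers close. It gives the time, the measured TCP pose, the force, the opening and the grip force at its end, in the units of the state.
- read_state(): the state, without advancing time (a new reading comes with each control period).
- eyes.read_camera(name): name is "scene" or "side" or "wrist"; returns a dict with "image" (420x560x3 uint8, red, green, blue), "vfov" (degrees; the focal length in pixels is half the picture's height over the tangent of half this angle, whatever the lens; pixels are square), "cx", "cy" (the principal point, pixels), "cam_to_world" (4x4, takes a point from camera to world coordinates); the wrist camera has in their place "T_tool_cam" (4x4, takes a point from camera to tool coordinates, whose origin is the TCP and whose axes are the flange's). Camera axes: x right, y up, looking along -z (the intrinsics and any distortion apply to the point x, -y, -z); pixel columns grow to the right and rows downward; lengths in m; the calibration is good to about 2 mm. The wrist camera is an equidistant fisheye: a pixel r from the principal point sees the ray r / f radians off the axis. A picture is of the moment at which its call begins: read the wrist's pose just before it. There is no depth.
- workorder.close_job(): hands the job in; it is judged then, once.
The state is a dict: "t": time; "q": joint angles; "dq": joint speeds; "joint_torque": joint torques, N m; "tool_pos": TCP position; "orientation": TCP orientation; "force": force on the tool from outside, world axes, zero at the start; "wrist_torque": the same for the moment, N m; "opening": finger opening in m; "gripper_force": force on a finger pad.
Only numpy, scipy, OpenCV 4.12 (cv2) and the standard library are available. Lean on these libraries where they do the work, as an engineer would, in place of code of your own. Each camera call takes 0.05 s, during which the arm holds its last target. There are 200 camera calls.

## Working session

There is one attempt and no reset: what is moved stays moved. The work goes in short steps, Python scripts to look and compute and a tool call to move; the robot and the scene stay as the last step left them, time stands still between calls to the robot, and variables do not carry over. Pictures are saved under pics/ and viewed, at most 10 in all, crops included, and the job is handed in when it is done.

Besides the shell and the picture viewer there is one more tool, called as name(argument=value, ...) on one line, values as JSON. play_rows: Moves the arm, as the interface text tells. Its arguments: {"type":"object","properties":{"targets":{"type":"array"},"grip":{"type":"number"},"grip_force":{"type":"number"}},"required":["targets"]}

```bash
mkdir -p pics; cat > h.py <<'E'
import numpy as np, cv2
from scipy.spatial.transform import Rotation as R
from plant import read_state, eyes, workorder
def shot(n,fn=None):
    s=read_state(); c=eyes.read_camera(n)
    if 'T_tool_cam' in c:
        T=np.eye(4);T[:3,:3]=R.from_rotvec(s['orientation']).as_matrix();T[:3,3]=s['tool_pos']
        c['M']=T@np.array(c['T_tool_cam']);c['fish']=True
    else: c['M']=np.array(c['cam_to_world']);c['fish']=False
    c['f']=210/np.tan(np.radians(c['vfov'])/2)
    if fn: cv2.imwrite('pics/'+fn,c['image'][:,:,::-1])
    return c
def ray(c,u,v):
    x,y=(u-c['cx'])/c['f'],(v-c['cy'])/c['f']
    if c['fish']:
        r=np.hypot(x,y);k=np.sin(r)/max(r,1e-9);d=np.array([x*k,-y*k,-np.cos(r)])
    else: d=np.array([x,-y,-1])
    d=c['M'][:3,:3]@d
    return c['M'][:3,3],d/np.linalg.norm(d)
def plane(c,u,v,z):
    o,d=ray(c,u,v);return o+d*(z-o[2])/d[2]
def proj(c,p):
    q=np.linalg.inv(c['M'])@np.append(p,1);x,y,z=q[0],-q[1],-q[2]
    if c['fish']:
        h=np.hypot(x,y);t=np.arctan2(h,z)/max(h,1e-9);return c['cx']+c['f']*x*t,c['cy']+c['f']*y*t
    return c['cx']+c['f']*x/z,c['cy']+c['f']*y/z
def tri(*cuv):
    A=0;b=0
    for c,u,v in cuv:
        o,d=ray(c,u,v);P=np.eye(3)-np.outer(d,d);A=A+P;b=b+P@o
    return np.linalg.solve(A,b)
E
python3 - <<'E'
from h import *
np.set_printoptions(precision=3,suppress=True)
s=read_state();print(s['t'],s['tool_pos'],R.from_rotvec(s['orientation']).as_matrix(),s['opening'])
for n in('scene','side','wrist'):
    c=shot(n,n+'0.png');print(n,c['f'],c['cx'],c['cy'],c['M'],[k for k in c])
E
```

```text
0.0 [0.255 0.543 0.218] [[-0.905  0.425 -0.001]
 [ 0.425  0.905 -0.002]
 [ 0.    -0.002 -1.   ]] 0.09267144036994539
scene 389.0193586020638 283.64800891902576 208.15276227555842 [[ 0.804  0.252 -0.539  0.024]
 [-0.595  0.354 -0.722 -0.46 ]
 [ 0.009  0.9    0.435  0.479]
 [ 0.     0.     0.     1.   ]] ['image', 'vfov', 'cx', 'cy', 'cam_to_world', 'M', 'fish', 'f']
side 492.1744549079861 280.5236082369192 204.60619150838352 [[-0.988  0.098 -0.119  0.377]
 [-0.154 -0.57   0.807  0.944]
 [ 0.011  0.816  0.578  0.664]
 [ 0.     0.     0.     1.   ]] ['image', 'vfov', 'cx', 'cy', 'cam_to_world', 'M', 'fish', 'f']
wrist 325.19226210127806 283.5306018115242 207.56589777709053 [[ 0.426 -0.876 -0.227  0.192]
 [ 0.905  0.412  0.107  0.573]
 [-0.    -0.251  0.968  0.384]
 [ 0.     0.     0.     1.   ]] ['image', 'vfov', 'cx', 'cy', 'T_tool_cam', 'M', 'fish', 'f']
```

View pics/scene0.png

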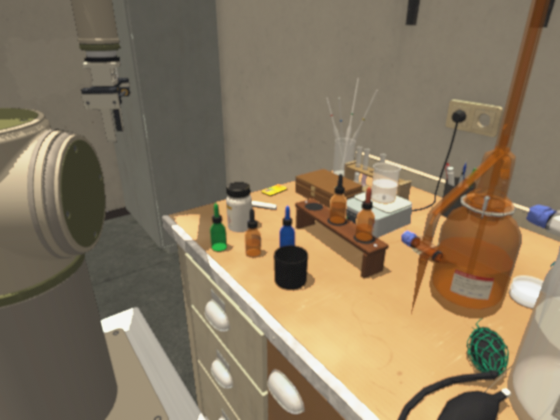

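View pics/side0.png

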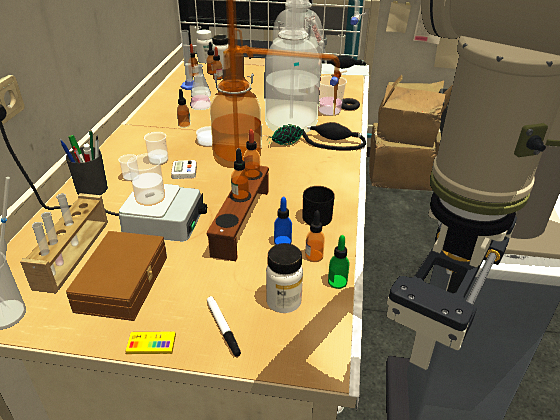

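Candidates in the scene and side views:

| Thing | Scene pixel | Side pixel |
|---|---|---|
| Amber bottle on the bench | (253,240) | (315,240) |
| Green look-alike | (218,235) | (339,265) |
| Blue look-alike | (287,232) | (283,225) |
| Riser ambers | (338,205), (366,220) | (240,180), (252,155) |
| Far amber at the back | not seen | (183,110) |

The one standing between jar and cup in front of the riser is the target. The free mat is at scene (313,206) and side (227,221).

```bash
python3 - <<'E'
from h import *
np.set_printoptions(precision=3,suppress=True)
a=shot('scene');b=shot('side')
def amber(c,box):
    x0,y0,x1,y1=box;h=cv2.cvtColor(c['image'],cv2.COLOR_RGB2HSV)[y0:y1,x0:x1]
    m=((h[...,0]<14)&(h[...,1]>150)&(h[...,2]>60)).astype(np.uint8)
    n,l,st,ce=cv2.connectedComponentsWithStats(m)
    i=1+np.argmax(st[1:,4]);return st[i]+np.array([x0,y0,0,0,0])
print('tgt',amber(a,(240,205,268,262)),amber(b,(300,205,330,265)))
i=a['image'];cv2.imwrite('pics/crop.png',np.hstack([cv2.resize(i[170:290,195:395],(400,240),interpolation=cv2.INTER_CUBIC),cv2.resize(b['image'][130:330,200:360],(384,480),interpolation=cv2.INTER_CUBIC)[:240]*0+cv2.resize(b['image'][130:290,200:360],(384,240))])[:,:,::-1]) if 0 else cv2.imwrite('pics/crop.png',np.hstack([cv2.resize(i[165:285,205:325],(400,400),interpolation=cv2.INTER_CUBIC),cv2.resize(b['image'][140:300,210:370],(400,400),interpolation=cv2.INTER_CUBIC)])[:,:,::-1])
# dark mats/caps
def mat(c,box,z):
    x0,y0,x1,y1=box;g=cv2.cvtColor(c['image'],cv2.COLOR_RGB2GRAY)[y0:y1,x0:x1]
    m=(g<45).astype(np.uint8);n,l,st,ce=cv2.connectedComponentsWithStats(m);k=1+np.argmax(st[1:,4])
    u,v=ce[k]+[x0,y0];print('mat',u,v,st[k],plane(c,u,v,z))
mat(a,(300,198,328,214),.07);mat(b,(212,208,242,232),.07)
print('mat tri',tri((a,313.5,206),(b,227,221)))
# rough bottle: bulb tips & bottoms by eye
print('tip tri',tri((a,252,210),(b,317.5,213)),'foot',plane(a,254,251,0),plane(b,314,256,0))
print('shelf tips',tri((a,340,178),(b,240,151)),tri((a,369,188),(b,252,130)))
print('shelf tips alt',tri((a,369,188),(b,240,151)),tri((a,340,178),(b,252,130)))
print('cup',plane(a,291,255,.066),plane(b,318,192,.066),'jar',tri((a,238,187),(b,285,250)))
print('blue tip',tri((a,288,209),(b,284,199)),'green',tri((a,217,206),(b,341,237)))
E
```

```text
tgt [246 235  14  14 121] [306 237  17  24 155]Traceback (most recent call last):
  File "<stdin>", line 16, in <module>
  File "<stdin>", line 14, in mat
    return _wrapfunc(a, 'argmax', axis=axis, out=out, **kwds)
    return bound(*args, **kwds)
ValueError: attempt to get argmax of an empty sequence
```

View pics/crop.png

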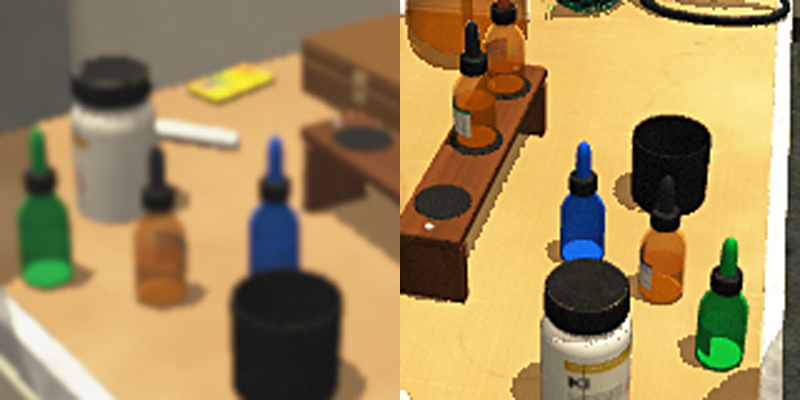

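The crop confirms it. The amber bottle with the black bulb is left (155,147) to (162,296) and right (667,178) to (662,290), between the jar, blue and green bottles and the cup. The free mat is at left (365,138) and right (443,202).

```bash
python3 - <<'E'
from h import *
np.set_printoptions(precision=3,suppress=True)
a=shot('scene');b=shot('side')
print('mat',tri((a,314.5,206.4),(b,227.2,220.8)),plane(a,314.5,206.4,.07),plane(b,227.2,220.8,.07))
print('tgt tip',tri((a,251.5,209),(b,316.8,212)),'foot',tri((a,253.6,252.5),(b,314.8,256)),plane(b,314.8,256,0))
print('shelf tips',tri((a,340,177),(b,238.6,149)),tri((a,369,188),(b,251,130)))
print('shelf foot a',plane(b,240,196,.07),plane(b,253,174.5,.07))
print('cup',plane(a,290.5,252,.066),plane(b,318.4,193,.066),'jar',tri((a,238,189),(b,284.8,252)))
print('blue tip',tri((a,287.5,207),(b,283,198)),'green',tri((a,216.5,204),(b,342,236.5)))
E
```

```text
mat [0.597 0.184 0.069] [0.598 0.183 0.07 ] [0.595 0.187 0.07 ]
tgt tip [0.419 0.185 0.112] foot [0.419 0.184 0.002] [0.417 0.184 0.   ]
shelf tips [0.588 0.093 0.18 ] [0.582 0.007 0.183]
shelf foot a [0.589 0.097 0.07 ] [0.579 0.007 0.07 ]
cup [0.428 0.057 0.066] [0.425 0.052 0.066] jar [0.46  0.308 0.108]
blue tip [0.489 0.149 0.112] green [0.368 0.251 0.112]
```

Triangulated heights match: mat 0.069, bottle tip 0.112, foot 0.002. The current tool yaw (closing axis at 65°) clears the blue, green and jar neighbours. I'll grip the collar with the TCP about 68 mm above the foot.

play_rows(targets=[-1.5,-1.3,0,0,-4.5,-3.8,0,0,-7.5,-6.4,0,0,-10.5,-8.9,0,0,-13.5,-11.4,0,0,-16.5,-14,0,0,-19.5,-16.5,0,0,-22.5,-19,0,0], grip=6, grip_force=20)

```text
t: 1.02
tool_pos: [0.3782, 0.2739, 0.2188]
orientation: [0.683, 3.066, 0.001]
force: [0.8, -0.8, 0.1]
opening: 0.06
gripper_force: 0.0
```

play_rows(targets=[-3,-2.5,0,0,-5,-4.2,0,0,-6.5,-5.5,0,0,-7.5,-6.4,0,0,-7.5,-6.4,0,0,-7.5,-6.4,0,0])

```text
t: 1.52
tool_pos: [0.4187, 0.1854, 0.2188]
orientation: [0.687, 3.066, 0.001]
force: [0.3, -0.8, -1.0]
opening: 0.0599
gripper_force: 0.0
```

```bash
python3 - <<'E'
from h import *
np.set_printoptions(precision=4,suppress=True)
s=read_state();print(s['t'],s['tool_pos'],s['opening'],s['force']);print(R.from_rotvec(s['orientation']).as_matrix())
c=shot('wrist','w1.png')
print('tip at',proj(c,[.419,.185,.116]),'collar top',proj(c,[.419,.185,.084]),'mat',proj(c,[.596,.184,.07]))
E
```

```text
1.5167 [0.4187 0.1854 0.2188] 0.05992406712941703 [ 0.3092 -0.7885 -0.9949]
[[-0.9045  0.4266  0.0001]
 [ 0.4266  0.9045  0.0003]
 [-0.      0.0003 -1.    ]]
tip at (np.float64(282.41686025039076), np.float64(207.41100008072013)) collar top (np.float64(282.4718751153653), np.float64(198.9564935657726)) mat (np.float64(345.63999801938564), np.float64(328.5592065652725))
```

View pics/w1.png

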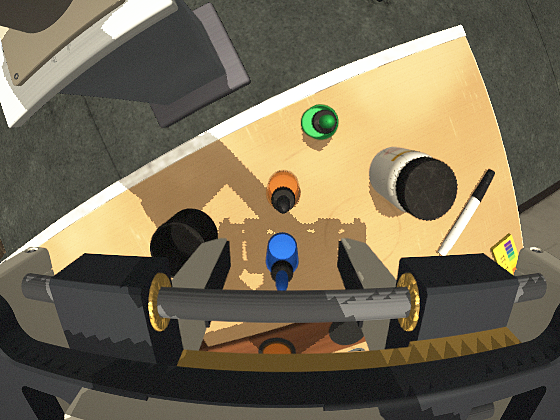

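The wrist view shows the amber bulb tip at (283,210), against a predicted (282,207). The mat is at (347,330), against a predicted (346,329). Both agree to about 2 mm, and the fingers at columns 220 and 345 straddle the bottle. Descending and closing.

play_rows(targets=[-0.1,0,2,0,-0.1,0,5,0,-0.1,0,8,0,-0.1,0,11,0,-0.1,0,13,0,-0.1,0,14.3,0,-0.1,0,15,0,-0.1,0,15,0])

```text
t: 2.23
tool_pos: [0.4178, 0.1858, 0.067]
orientation: [-0.681, -3.064, 0.002]
force: [-1.1, 0.5, -0.0]
opening: 0.0601
gripper_force: 0.0
```

play_rows(targets=[0,0,0,0,0,0,0,0,0,0,0,0,0,0,0,0,0,0,0,0,0,0,0,0,0,0,0,0,0,0,0,0], grip=1.2, grip_force=20)

```text
t: 2.9
tool_pos: [0.4198, 0.1853, 0.069]
orientation: [0.684, 3.066, 0.0]
force: [0.1, -0.5, 2.8]
opening: 0.0224
gripper_force: 20.0
```

Opening is 22.4 mm at 20 N, which matches the 23 mm collar. Lifting and checking.

play_rows(targets=[0,0,-1,0,0,0,-3,0,0,0,-5.5,0,0,0,-8,0,0,0,-10,0,0,0,-11.5,0,0,0,-12,0,0,0,-12,0])

```text
t: 3.57
tool_pos: [0.4203, 0.1856, 0.1904]
orientation: [0.683, 3.064, 0.002]
force: [0.1, 0.4, -1.6]
opening: 0.0224
gripper_force: 20.0
```

```bash
python3 - <<'E'
from h import *
np.set_printoptions(precision=4,suppress=True)
s=read_state();print(s['t'],s['tool_pos'],s['opening'],s['force'],s['gripper_force'])
M=R.from_rotvec(s['orientation']).as_matrix()
a=shot('scene');b=shot('side')
p=np.array(s['tool_pos']);
print('foot expected',proj(a,p-[0,0,.069]),proj(b,p-[0,0,.069]))
print('shift cm',100*M.T@(np.array([.5965,.185,p[2]])-p))
def cr(c,w,h=200):
    u,v=map(int,proj(c,p-[0,0,.03]));i=c['image'][max(v-60,0):v+60,u-60:u+60];return cv2.resize(i,(400,400),interpolation=cv2.INTER_CUBIC),(u-60,v-60)
A,oa=cr(a,0);B,ob=cr(b,0);print(oa,ob);cv2.imwrite('pics/lift.png',np.hstack([A,B])[:,:,::-1])
E
```

```text
3.5667 [0.4203 0.1856 0.1904] 0.02242915778201373 [ 0.0571  0.371  -1.5882] 19.99974724265229
foot expected (np.float64(251.84396152424284), np.float64(205.0123980176053)) (np.float64(316.1987896773686), np.float64(208.00305702154068))
shift cm [-15.9727   7.4273   0.0493]
(191, 128) (257, 130)
```

View pics/lift.png

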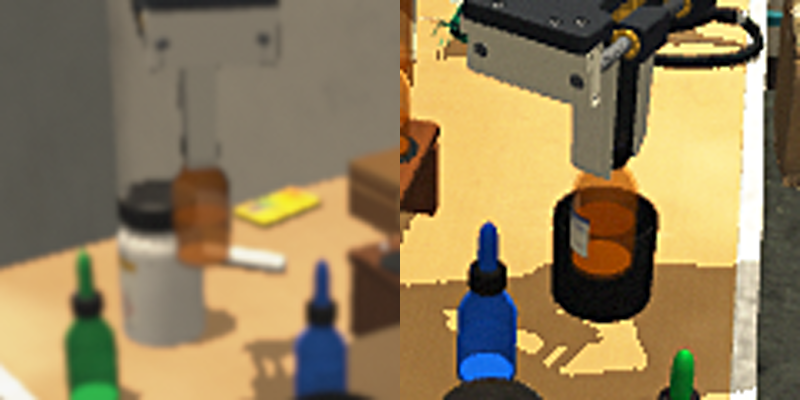

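The bottle is held nearly upright. The foot is at left (203,255), giving scene (252,204.5) as expected. At right it is (606,257), giving side (319,207), within a few mm. Carrying it over the mat.

play_rows(targets=[-1,0.5,0,0,-3,1.4,0,0,-5.5,2.6,0,0,-8,3.7,0,0,-10.5,4.9,0,0,-13,6,0,0,-15,7,0,0,-16,7.4,0,0])

```text
t: 4.33
tool_pos: [0.5968, 0.1838, 0.1858]
orientation: [-0.684, -3.063, 0.002]
force: [0.7, 1.1, -1.3]
opening: 0.0225
gripper_force: 20.0
```

play_rows(targets=[0,0,0,0,0,0,0,0,0,0,0,0])

```text
t: 4.58
tool_pos: [0.5944, 0.1843, 0.1872]
orientation: [-0.683, -3.064, 0.002]
force: [-0.2, 0.7, -0.9]
opening: 0.0224
gripper_force: 20.0
```

```bash
python3 - <<'E'
from h import *
np.set_printoptions(precision=4,suppress=True)
s=read_state();print(s['t'],s['tool_pos'],s['opening'],s['force'],s['gripper_force'])
a=shot('scene');b=shot('side');p=np.array(s['tool_pos'])
O=[]
for c in(a,b):
    u,v=proj(c,p-[0,0,.069]);print('foot exp',u,v,'mid',proj(c,p-[0,0,.045]))
    u,v=int(u)-40,int(v)-50;O.append(cv2.resize(c['image'][v:v+80,u:u+80],(400,400),interpolation=cv2.INTER_CUBIC));print('org',u,v,'scale 5')
cv2.imwrite('pics/over.png',np.hstack(O)[:,:,::-1])
E
```

```text
4.5833 [0.5944 0.1843 0.1872] 0.022397207761706273 [-0.2371  0.6629 -0.8582] 19.99984409859806
foot exp 313.9754136095297 188.37248786508334 mid (np.float64(314.4095634309279), np.float64(178.9987304553877))
org 273 138 scale 5
foot exp 226.71002440361266 200.14821773465596 mid (np.float64(226.050405590604), np.float64(189.8380062987829))
org 186 150 scale 5
```

View pics/over.png

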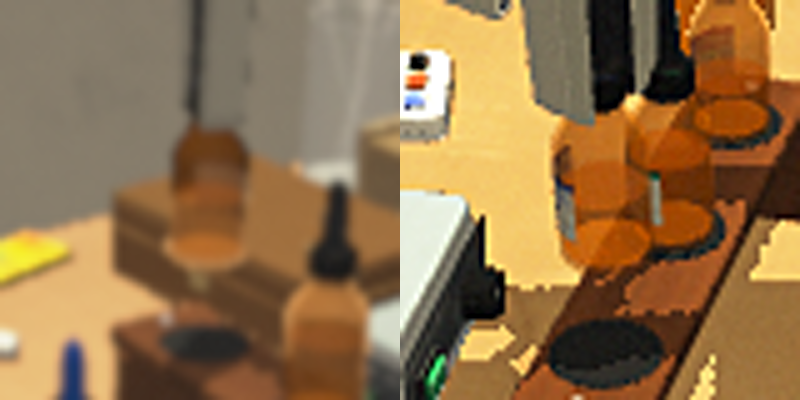

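The held foot is at left (207,248), directly over the mat at left (207,343). At right it is (606,243), with the mat at (608,352). It is centred and upright, so lowering.

play_rows(targets=[-0.2,0.1,0.5,0,-0.2,0.1,1.5,0,-0.2,0.1,2.5,0,-0.2,0.1,3.3,0,-0.2,0.1,3.9,0,-0.2,0.1,4.2,0,-0.2,0.1,4.4,0,-0.2,0.1,4.4,0])

```text
t: 5.35
tool_pos: [0.5977, 0.1843, 0.144]
orientation: [-0.684, -3.066, 0.001]
force: [-0.6, -0.5, -0.3]
opening: 0.0223
gripper_force: 20.0
```

play_rows(targets=[0,0,0,0,0,0,0,0,0,0,0,0,0,0,0,0])

```text
t: 5.68
tool_pos: [0.5983, 0.1845, 0.1451]
orientation: [0.684, 3.066, 0.001]
force: [-0.2, 0.6, -2.0]
opening: 0.0222
gripper_force: 20.0
```

play_rows(targets=[0.1,0,0.1,0,0.1,0,0.2,0,0.1,0,0.3,0,0.1,0,0.4,0,0.1,0,0.5,0,0.1,0,0.5,0,0.1,0,0.5,0,0.1,0,0.5,0])

```text
t: 6.35
tool_pos: [0.5971, 0.1849, 0.1396]
orientation: [-0.684, -3.066, 0.0]
force: [0.7, -0.0, -1.4]
opening: 0.0224
gripper_force: 20.0
```

play_rows(targets=[0,0,0.05,0,0,0,0.1,0,0,0,0.15,0,0,0,0.2,0,0,0,0.2,0,0,0,0.2,0])

```text
t: 6.85
tool_pos: [0.5978, 0.1848, 0.139]
orientation: [0.683, 3.064, 0.001]
force: [-1.2, -1.6, 6.4]
opening: 0.0225
gripper_force: 20.0
```

Contact felt (about 6 N up). Releasing gently.

play_rows(targets=[0,0,-0.05,0,0,0,-0.1,0,0,0,-0.1,0], grip_force=5)

```text
t: 7.1
tool_pos: [0.5972, 0.185, 0.1388]
orientation: [0.684, 3.066, 0.0]
force: [-0.5, -0.7, 2.7]
opening: 0.0226
gripper_force: 5.0
```

play_rows(targets=[0,0,0,0,0,0,0,0,0,0,0,0,0,0,0,0,0,0,0,0], grip=4.5)

```text
t: 7.52
tool_pos: [0.5969, 0.1848, 0.1384]
orientation: [-0.684, -3.066, 0.0]
force: [0.2, -0.5, -0.3]
opening: 0.0444
gripper_force: 0.0
```

play_rows(targets=[0,0,-0.5,0,0,0,-1.5,0,0,0,-3.5,0,0,0,-6,0,0,0,-8.5,0,0,0,-11,0,0,0,-12,0,0,0,-12,0])

```text
t: 8.18
tool_pos: [0.5989, 0.1853, 0.2633]
orientation: [0.682, 3.06, 0.005]
force: [0.2, 0.4, -0.0]
opening: 0.0454
gripper_force: 0.0
```

```bash
python3 - <<'E'
from h import *
np.set_printoptions(precision=4,suppress=True)
s=read_state();print(s['t'],s['tool_pos'],s['opening'],s['force'])
a=shot('scene');b=shot('side');O=[]
for c in(a,b):
    u,v=proj(c,[.597,.184,.12]);u,v=int(u)-40,int(v)-45;O.append(cv2.resize(c['image'][v:v+80,u:u+80],(400,400),interpolation=cv2.INTER_CUBIC));print('org',u,v,'exp foot',proj(c,[.597,.184,.07]),'tip',proj(c,[.597,.184,.186]))
cv2.imwrite('pics/done.png',np.hstack(O)[:,:,::-1])
E
```

```text
8.1833 [0.5989 0.1853 0.2633] 0.045425232155158195 [ 0.1757  0.3774 -0.0245]
org 274 142 exp foot (np.float64(314.0126730219229), np.float64(206.34694279088066)) tip (np.float64(316.15484769786957), np.float64(161.1469438351184))
org 185 154 exp foot (np.float64(226.76199430030965), np.float64(219.74408407011933)) tip (np.float64(223.49134058512567), np.float64(169.9975223881342))
```

View pics/done.png

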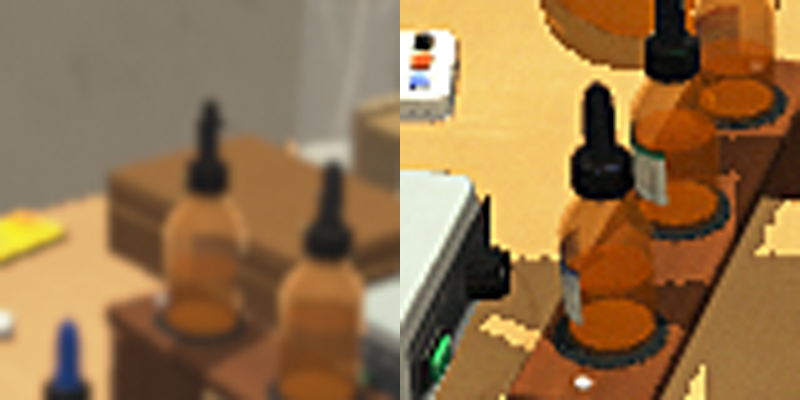

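The bottle stands upright on the mat, with its foot at left (202,318) and right (610,325). Both sit inside the dark ring. The two shelf bottles are undisturbed and the gripper is clear, so I'm handing in.

```bash
python3 -c "
from plant import workorder
print(workorder.close_job())"
```

```text
the job is handed in; nothing more can be done
None
```

The amber dropper bottle stands upright on the free mat on the riser, the two bottles beside it still in place, and I handed the job in at about 8 s of the 38 s allowed; no verdict came back.

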